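# Crimp the bottle cap on the loaded capping press

### The job

One of the two green capping presses has a bottle standing in it. On that press, slide the red safety catch fully open, then push the black-gripped handle all the way down so that the cap is crimped, and leave it down with the bottle still standing in place. Do not work the handle of the empty press.

Things in the scene. Friction and masses are not known exactly. Their poses are not given: they have to be found in the camera images.
- press_catch (a joint): Slide catch of the loaded press: 0 = closed (its steel tongue lies under the handle's arm and blocks it), 0.030 m = fully open. It slides level on top of the press head, along the knob's +y axis, away from the handle's side, against about 2 N of drag, and stays where it is left.
- press_catch_knob (a point): Centre of the red square knob of the catch of the loaded press: 20 x 20 mm, 36 mm tall, upright, its bottom 10 mm above the flat top of the press head. Moves with the catch. Axes are those of the press: z up, -x to its front (where the handle ends), +y the way the catch opens. Grip it from above on its x faces or push its -y face. The press is fixed, its yaw within 20 degrees of 0.
- press_handle (a joint): Hand lever of the loaded press: 0 = up (arm 0.60 rad above level), 0.75 rad = fully down (arm 0.15 rad below level, firm stop). With the catch closed it is blocked at about 0.1. Steady friction, about 3 to 5 N at the grip; it stays where it is left. It drives the ram down over the bottle cap.
- press_handle_grip (a point): Centre of the black round grip bar at the handle's end: 26 mm diameter, 75 mm long, level along y of the press. It swings 200 mm from the pivot axis, which is parallel to y, 65 mm to +x of and 46 mm below the knob's centre; the grip lies 92.5 mm to -y of the knob with the catch closed (joint 0). Can be pushed down from above with closed fingers. Its axes pitch with the handle.
- bottle_mid (a point): Centre (half-way up) of the yellow glass bottle in the loaded press: 52 mm diameter, 85 mm tall with its aluminium cap, standing loose in a 10 mm deep nest on the press's base, below the ram. Its z axis points up. It need not be touched.
- spare_handle (a joint): Hand lever of the other, identical press, which has no bottle in it: 0 = up, 0.75 rad = down. To be left alone.

How it is judged (in metres and radians):
On the way, in this order (a step that is already met when the one before it is completed fails the run):
1. the loaded press's catch is slid open (past 22 of 30 mm) while its handle is still up (under 0.2 rad) (value of joint press_catch above 0.022 m and value of joint press_handle below 0.2 rad), for 0.2 s.
2. the loaded press's handle is pushed down (past 0.60 of 0.75 rad) (value of joint press_handle above 0.6 rad), for 0.2 s.
At the end, for the whole second after the job is handed in: The loaded press's catch is open (more than 20 of its 30 mm), its handle is down (more than 0.60 of 0.75 rad) and at rest, and the bottle still stands upright (within 0.15 rad) in its nest (within 12 mm of its start) (value of joint press_catch above 0.02 m and value of joint press_handle above 0.6 rad and velocity of joint press_handle below 0.05 rad/s and distance of bottle_mid from where it was at the start of the episode below 0.012 m and angle between bottle_mid's own z axis and vertical below 0.15 rad); the robot touches nothing.
It fails at once if the empty press's handle is worked (past 0.2 rad) (value of joint spare_handle above 0.2 rad).
It fails at once if the bottle in the press is tipped over (beyond 0.4 rad) (angle between bottle_mid's own z axis and vertical above 0.4 rad).
It also fails if it takes over 48 s, if anything falls off the work surface, if the arm or the gripper's body presses on something with over 40 N, if the wrist force passes 120 N, or if a joint passes its speed limit or range.

### The arm

A 7-joint arm with a two-finger parallel gripper is mounted at the origin on the work surface. World frame = base frame: x ahead of the robot, y to its left, z up, the work surface at z = 0. Lengths are in mm, angles in rad, forces in N, time in s.
With the tool pointing down it reaches from about 425 to 925 mm from the base axis. Payload 6.8 kg.
Tool frame: the origin (TCP) lies on the mounting face of the last link; the fingertips stand tcp_to_tips ahead of it and the grasp point (between the pads) lies 155 mm ahead of it (tcp_to_tips is the distance from the TCP to the fingertips, in mm); x points along the fingers, y is the direction in which the jaws open and shut, and the axes are right-handed (so a half turn about x gives the same grasp; the last joint's range is limited). The gripper opens to 85 mm and grips with 20 to 120 N. Pads are 22 mm wide; open, the fingers measure 114 mm over their backs; the gripper's body (76 mm by 85 mm) begins 54 mm behind the grasp point. The pads swing forward as they close: fully open they stand 13 mm farther back than shut.
Start: joints at [1.158, 0.477, 0.022, 1.555, -0.011, 1.109, -0.083], TCP at [202.575, -643.899, 404.708] pointing down, gripper open.
Joint ranges: [-2.96, 2.96], [-0.34, 2.1], [-1.41, 1.46], [0.24, 2.44], [-1.37, 4.51], [0.17, 1.92], [-2.96, 2.96]. Speed limits (rad/s): [2.39, 2.39, 3.14, 3.14, 3.14, 3.14, 3.14].

### API

Orientations are given as [roll, pitch, yaw] about the fixed x, y, z axes, in that order (R = Rz(yaw) Ry(pitch) Rx(roll)).
In Python, from bench import state, capture, camera_model, sign_off, tcp_to_tips gives the robot as it stands.
- The arm moves only by the tool servo_tool, never from a script. Its argument "increments" is a list of rows, each an object with "translation": the shift along the world's x, y, z in cm, a list of three; "angular": the turn, a rotation vector about the world's x, y, z in degrees, a list of three; "grip": the opening, from -1 (shut) to 1 (fully open), so that 0 is half open. In form: [{"translation": [dx, dy, dz], "angular": [rx, ry, rz], "grip": grip}, ...]. A call has 1 to 12 rows; each row is the pose to reach, as a shift and turn from the pose commanded when the call began; what a row does not reach only later rows make up. A row lasts 1/12 s, in which the tool goes at most 41.7 mm and 7.16 degrees, less where a joint would pass 70% of its speed; a pose out of reach is approached as far as the arm can. A call with a gripper value outside its range is refused whole. The fingers move at their own pace and stop on an object; "grip_force" is the grip in N (left out, the last holds). Time passes only in rows, so rows that repeat a pose let the fingers close. It gives the time, the measured TCP pose, the force and the opening at its end, in the units of the state.
- state(): the state, without advancing time (a new reading comes with each control period).
- capture(name): name is "scene" or "side" or "wrist"; returns (picture, depth): 384x512x3 uint8, red, green, blue; 384x512 float32, mm along the optical axis (not along the pixel's ray), 0 where there is no reading.
- camera_model(name): a dict with "intrinsics" (3x3 intrinsics, pixels), "R" (3x3) and "t" (3): a world point X has camera coordinates R X + t. Camera axes: x right, y down, z forward; pixel columns grow to the right and rows downward; lengths in mm; the calibration is good to about 2 mm. A picture is of the moment at which its call begins: read the wrist's pose just before it. camera_model takes no time and is no camera call; for the wrist camera it gives the pose at the moment of the call.
- sign_off(): hands the job in, once; it reports no verdict.
The state is a dict: "time_s": time; "joint_positions": joint angles; "joint_vel": joint speeds; "joint_torque": joint torques, N m; "tool_pos": TCP position; "tcp_rot": TCP orientation; "contact_force": force on the tool from outside, world axes, zero at the start; "moment": the same for the moment, N m; "grip_width": finger opening in mm.
Only numpy, scipy, OpenCV 4.12 (cv2) and the standard library are available. Lean on these libraries where they do the work, as an engineer would, in place of code of your own. Each camera call takes 0.05 s, during which the arm holds its last target. There are 200 camera calls.

## Working session

There is one attempt and no reset: what is moved stays moved. The work goes in short steps, Python scripts to look and compute and a tool call to move; the robot and the scene stay as the last step left them, time stands still between calls to the robot, and variables do not carry over. Pictures are saved under pics/ and viewed, about 8 in all and at most 12, crops included, and the job is handed in when it is done.

Besides the shell and the picture viewer there is one more tool, called after "Emit:" by a JSON object that holds its "method" and its "body". servo_tool: Moves the arm, as the interface text tells. Its arguments: {"type":"object","properties":{"increments":{"type":"array","items":{"type":"object","properties":{"translation":{"type":"array","items":{"type":"number"}},"angular":{"type":"array","items":{"type":"number"}},"grip":{"type":"number"}}}},"grip_force":{"type":"number"}},"required":["increments"]}

```bash
mkdir -p pics
cat > h.py <<'E'
import numpy as np, cv2
from bench import *
def grab(n):
    m=camera_model(n); p,d=capture(n); np.savez(f'{n}.npz',p=p,d=d,K=m["intrinsics"],R=m["R"],t=m["t"]); return p,d
def load(n): return np.load(f'{n}.npz')
def pts(z):
    d=z['d']; v,u=np.mgrid[:d.shape[0],:d.shape[1]]; K=z['K']
    c=np.stack([(u-K[0,2])/K[0,0]*d,(v-K[1,2])/K[1,1]*d,d],-1)
    return (c-z['t'])@z['R']
E
python3 - <<'E'
from h import *
s=state(); print(s, tcp_to_tips if not callable(tcp_to_tips) else tcp_to_tips())
a,_=grab('scene'); b,_=grab('side')
cv2.imwrite('pics/a.png',cv2.resize(a[...,::-1],(768,576)))
cv2.imwrite('pics/b.png',cv2.resize(b[...,::-1],(768,576)))
for n in('scene','side'):
    z=load(n);P=pts(z);p=z['p'].astype(int);ok=z['d']>0
    r,g,bl=p[...,0],p[...,1],p[...,2]
    for nm,m in(('red',(r>120)&(g<70)&(bl<70)),('yel',(r>140)&(g>110)&(bl<90))):
        k,l,st,c=cv2.connectedComponentsWithStats((m&ok).astype(np.uint8))
        for i in range(1,k):
            if st[i,4]>25:
                q=P[l==i];print(n,nm,st[i],c[i].round(),np.percentile(q,[3,50,97],axis=0).round().tolist())
E
```

```text
{'time_s': 0.0, 'joint_positions': array([ 1.15789465,  0.47780602,  0.02235167,  1.55642533, -0.01150769,
        1.10929415, -0.08310325]), 'joint_vel': array([-0.00193554,  0.00044505, -0.00092434,  0.00031706,  0.00011483,
        0.00011774,  0.00050654]), 'joint_torque': array([-6.44733768e-05, -5.96446860e+01,  1.60809215e+00, -2.81192744e+01,
        1.24498285e-02,  9.51150869e-03,  1.44157923e-05]), 'tool_pos': array([ 202.49471491, -643.63266336,  403.73272099]), 'tcp_rot': array([-1.49720077,  1.56899179,  1.94919815]), 'contact_force': array([ 0.0392748 ,  0.41272645, -0.03019153]), 'moment': array([ 0.00397613,  0.06903235, -0.00959113]), 'grip_width': 85.48713791686927} 173.4
scene red [307 147   8   7  38] [311. 150.] [[617.0, 168.0, 223.0], [627.0, 172.0, 233.0], [634.0, 182.0, 237.0]]
scene red [217 221  11  11  64] [222. 225.] [[581.0, -187.0, 227.0], [591.0, -182.0, 234.0], [598.0, -173.0, 236.0]]
scene yel [226  16   8   7  35] [230.  19.] [[-535.0, 1251.0, 40.0], [-513.0, 1410.0, 53.0], [-412.0, 1428.0, 97.0]]
scene yel [217  21   8   6  32] [220.  23.] [[-533.0
[... 9260 characters left out ...]
4.0, 187.0, 60.0], [920.0, 198.0, 69.0]]
side yel [151 292  20  12 151] [160. 298.] [[817.0, 172.0, 53.0], [834.0, 187.0, 59.0], [860.0, 198.0, 68.0]]
side yel [256 296  20  16 187] [265. 304.] [[545.0, 170.0, 60.0], [568.0, 189.0, 66.0], [591.0, 200.0, 75.0]]
side yel [120 310  20  15 174] [129. 318.] [[878.0, 227.0, 53.0], [893.0, 245.0, 60.0], [921.0, 257.0, 68.0]]
side yel [144 313  21  14 172] [154. 319.] [[815.0, 229.0, 53.0], [832.0, 245.0, 60.0], [858.0, 256.0, 67.0]]
side yel [111 331  22  18 193] [121. 341.] [[878.0, 282.0, 53.0], [892.0, 303.0, 60.0], [921.0, 314.0, 69.0]]
side yel [137 334  21  17 194] [147. 343.] [[816.0, 284.0, 53.0], [831.0, 303.0, 59.0], [858.0, 314.0, 68.0]]
```

View pics/a.png

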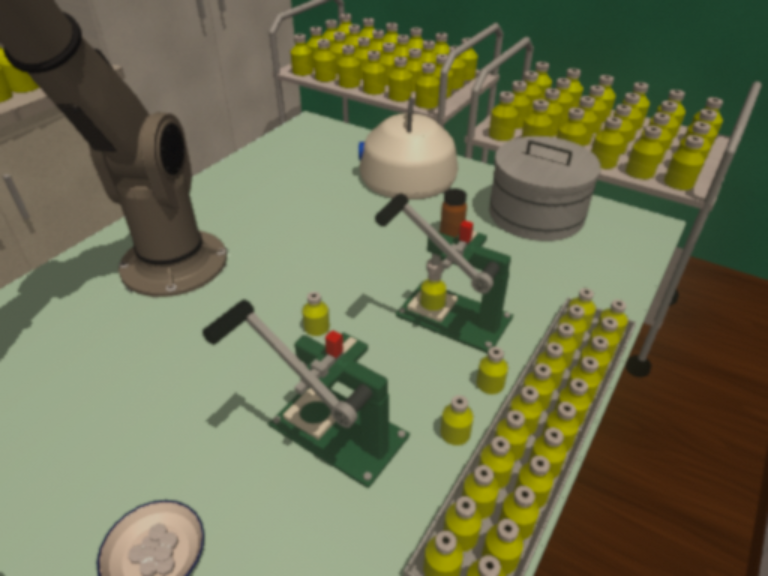

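View pics/b.png

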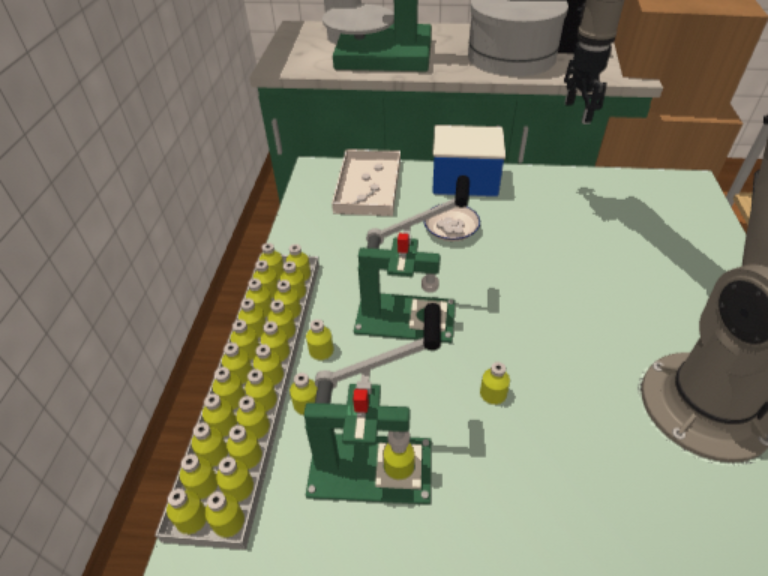

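The loaded press is the one on the left (y ≈ +180): bottle under the ram at about (432,295) in the first picture and red knob at (465,230). The empty press is at y ≈ -180. Next I measure the press yaw, grip bar and knob.

Run:
```python
from h import *
for n in('scene','side'):
    z=load(n);P=pts(z);p=z['p'].astype(int);ok=z['d']>0
    r,g,b=p[...,0],p[...,1],p[...,2]
    box=lambda lo,hi:np.all((P>lo)&(P<hi),-1)&ok
    m=box([460,20,230],[580,160,330])&(p.max(-1)<60)
    q=P[m];c=q.mean(0);w,v=np.linalg.eigh(np.cov(q.T))
    print(n,'bar',m.sum(),c.round(1),np.percentile(q,[2,98],axis=0).round(),v[:,2].round(3),np.sqrt(w).round(1))
    m=box([560,60,80],[760,300,215])&(g>r+12)&(g>b+2)&(p.max(-1)<140)
    q=P[m];h=q[(q[:,2]>170)]
    print('head',len(h),np.histogram(h[:,2],bins=np.arange(170,216,4)))
    m=box([500,60,3],[760,300,20])&(g>r+12)&(r<50)
    q=P[m][:,:2].astype(np.float32); print('base',len(q),cv2.minAreaRect(q))
    m=box([590,140,195],[660,215,250])&(r>90)&(g<70)
    q=P[m];t=q[q[:,2]>231];print('knobtop',len(t),t.mean(0).round(1),q.min(0).round(),q.max(0).round())
```

```text
scene bar 189 [531.1  71.5 288.8] [[520.  44. 276.]
 [538. 111. 295.]] [0.031 0.995 0.093] [ 4.3  5.6 22.3]
head 421 (array([ 23,  25,  27,  59, 261,  26,   0,   0,   0,   0,   0]), array([170, 174, 178, 182, 186, 190, 194, 198, 202, 206, 210, 214]))
base 801 ((620.0011596679688, 170.26116943359375), (200.74610900878906, 113.0361099243164), 0.9154373407363892)
knobtop 27 [625.3 173.1 234.3] [617. 164. 199.] [635. 182. 237.]
side bar 318 [523.6  90.5 288.5] [[512.  50. 276.]
 [535. 121. 293.]] [-0.029  0.997 -0.068] [ 3.9  6.7 23.1]
head 1148 (array([ 43,  62,  63, 380, 598,   2,   0,   0,   0,   0,   0]), array([170, 174, 178, 182, 186, 190, 194, 198, 202, 206, 210, 214]))
base 787 ((614.8375244140625, 179.8799285888672), (201.583984375, 118.85027313232422), 1.2297015190124512)
knobtop 61 [621.2 180.6 232.6] [612. 147. 197.] [632. 190. 236.]
```

Run:
```python
from h import *
from scipy.spatial.transform import Rotation as Ro
s=state();R=Ro.from_euler('xyz',s['tcp_rot']).as_matrix();print(R.round(3))
m=camera_model('wrist');print(m['intrinsics'][0],(-m['R'].T@m['t'])-s['tool_pos'],m['R'][2])
```

```text
[[-0.001  0.3   -0.954]
 [ 0.002 -0.954 -0.3  ]
 [-1.    -0.002  0.   ]]
[271.68290894   0.         254.88310124] [ 69.15719257  22.15197678 -31.13220662] [-0.2738664  -0.08391415 -0.9581    ]
```

Emit:
{"method": "servo_tool", "body": {"increments": [{"translation":[0,0,4],"angular":[0,0,0],"grip":1},{"translation":[0,0,8],"angular":[0,0,0],"grip":1},{"translation":[0,0,12],"angular":[0,0,0],"grip":1},{"translation":[1,2,13],"angular":[0,0,0],"grip":1},{"translation":[2.7,5.4,13],"angular":[0,0,0],"grip":1},{"translation":[4.5,9,13],"angular":[0,0,0],"grip":1},{"translation":[6.3,12.6,13],"angular":[0,0,0],"grip":1},{"translation":[8.1,16.2,13],"angular":[0,0,0],"grip":1},{"translation":[9.9,19.8,13],"angular":[0,0,0],"grip":1},{"translation":[11.7,23.4,13],"angular":[0,0,0],"grip":1},{"translation":[13.5,27,13],"angular":[0,0,0],"grip":1},{"translation":[15.3,30.6,13],"angular":[0,0,0],"grip":1}]}}

```text
time_s: 1.1
tool_pos: [355.9, -335.9, 534.5]
tcp_rot: [-0.347, 1.57, 3.099]
contact_force: [-0.3, -0.1, 0.3]
grip_width: 85.4
```

Emit:
{"method": "servo_tool", "body": {"increments": [{"translation":[1.9,3.6,0],"angular":[0,0,6.1],"grip":1},{"translation":[3.8,7.2,0],"angular":[0,0,12.1],"grip":1},{"translation":[5.7,10.8,0],"angular":[0,0,18.1],"grip":1},{"translation":[7.6,14.4,0],"angular":[0,0,24.2],"grip":1},{"translation":[9.5,18,0],"angular":[0,0,30.2],"grip":1},{"translation":[11.4,21.6,0],"angular":[0,0,36.3],"grip":1},{"translation":[13.3,25.2,0],"angular":[0,0,42.3],"grip":1},{"translation":[15.2,28.8,0],"angular":[0,0,48.4],"grip":1},{"translation":[17.1,32.4,0],"angular":[0,0,54.4],"grip":1},{"translation":[19,36,0],"angular":[0,0,60.5],"grip":1},{"translation":[20.9,39.6,0],"angular":[0,0,66.5],"grip":1},{"translation":[22.8,43.2,0],"angular":[0,0,72.5],"grip":1}]}}

```text
time_s: 2.1
tool_pos: [584.1, 95.7, 534.4]
tcp_rot: [-1.007, 1.57, -2.574]
contact_force: [1.7, -0.0, 0.4]
grip_width: 85.5
```

Emit:
{"method": "servo_tool", "body": {"increments": [{"translation":[1.9,3.6,0],"angular":[0,0,0],"grip":1},{"translation":[3.8,7.2,0],"angular":[0,0,0],"grip":1},{"translation":[3.9,8.1,-3],"angular":[0,0,0],"grip":1},{"translation":[3.9,8.1,-5],"angular":[0,0,0],"grip":1},{"translation":[3.9,8.1,-5],"angular":[0,0,0],"grip":1},{"translation":[3.9,8.1,-5],"angular":[0,0,0],"grip":1}]}}

```text
time_s: 2.6
tool_pos: [622.5, 174.5, 483.5]
tcp_rot: [-1.157, 1.568, -2.729]
contact_force: [0.6, -0.0, -0.1]
grip_width: 85.7
```

Run:
```python
from h import *
from scipy.spatial.transform import Rotation as Ro
s=state();R=Ro.from_euler('xyz',s['tcp_rot']).as_matrix();print(s['tool_pos'],R.round(3))
a,_=grab('wrist'); cv2.imwrite('pics/c.png',cv2.resize(a[...,::-1],(768,576)))
z=load('wrist');P=pts(z);p=z['p'].astype(int);r,g,b=p[...,0],p[...,1],p[...,2]
m=(r>90)&(g<60)&(b<60)&(P[...,2]>228)&(P[...,2]<245)
q=P[m].astype(np.float32);print(len(q),q.mean(0),q.min(0),q.max(0),cv2.minAreaRect(q[:,:2]))
h=(np.abs(P[...,2]-189)<4)&(g>r+12);q=P[h].astype(np.float32);print('head',len(q),q.mean(0),cv2.minAreaRect(q[:,:2]))
```

```text
[622.54237022 174.54356979 483.48758437] [[-0.003  1.    -0.001]
 [-0.001 -0.001 -1.   ]
 [-1.    -0.003  0.001]]Traceback (most recent call last):
  File "<stdin>", line 7, in <module>
cv2.error: OpenCV(4.12.0) /io/opencv/modules/imgproc/src/convhull.cpp:143: error: (-215:Assertion failed) total >= 0 && (depth == CV_32F || depth == CV_32S) in function 'convexHull'
```

View pics/c.png

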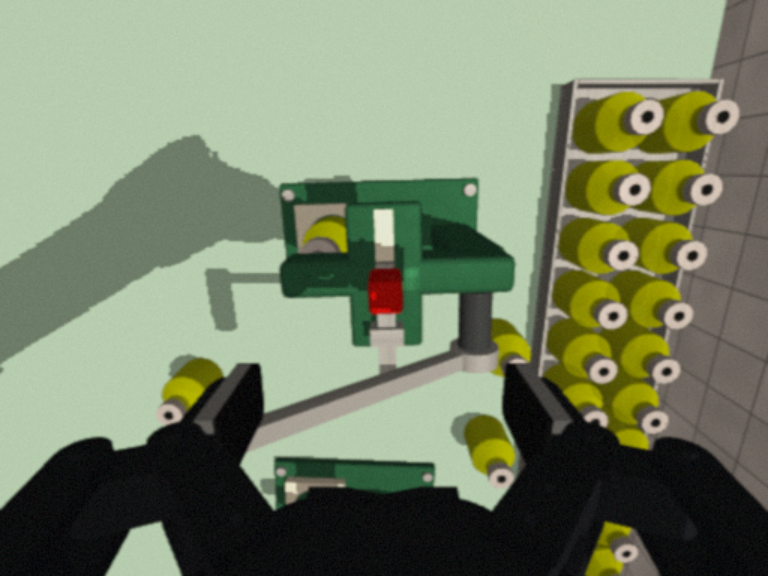

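Run:
```python
from h import *
z=load('wrist');P=pts(z);p=z['p'].astype(int);r,g,b=p[...,0],p[...,1],p[...,2]
m=(r>80)&(g<60)&(b<60);k,l,st,c=cv2.connectedComponentsWithStats(m.astype(np.uint8));i=1+st[1:,4].argmax();m=l==i
print(st[i],z['d'][m][:10])
q=P[m].astype(np.float32);print(np.percentile(q,[1,25,50,75,99],axis=0).round(1))
t=q[q[:,2]>np.percentile(q[:,2],97)-5];print('top',len(t),t.mean(0),t.min(0),t.max(0),cv2.minAreaRect(t[:,:2]))
h=(np.abs(P[...,2]-189)<6)&(g>r+12);q=P[h].astype(np.float32);print('head',len(q),q.mean(0),cv2.minAreaRect(q[:,:2]))
h=(np.abs(P[...,2]-10)<8)&(g>r+12)&(r<60)&(P[...,1]>80);q=P[h].astype(np.float32);print('base',len(q),q.mean(0),cv2.minAreaRect(q[:,:2]))
# expected pixel check
for X in([622,178,234],[622,188,216]):
    x=z['K']@(z['R']@np.array(X,float)+z['t']);print(X,x[:2]/x[2])
a=np.abs(P[...,1]-125)<20; a&=(P[...,2]>195)&(P[...,0]>540)&(P[...,0]<680)&(np.ptp(p,axis=-1)<30)&(p.max(-1)>70); print('arm',a.sum(),np.percentile(P[a],[2,98],axis=0).round())
```

```text
[245 178  24  32 649] [259.8819  256.36044 255.73587 255.1934  256.45886 256.06476 255.34496
 255.64156 255.4769  254.54158]
[[613.4 167.4 188.6]
 [618.1 177.  230.4]
 [622.4 183.4 233. ]
 [627.4 188.6 233.7]
 [634.6 189.4 235.1]]Traceback (most recent call last):
  File "<stdin>", line 6, in <module>
cv2.error: OpenCV(4.12.0) /io/opencv/modules/imgproc/src/convhull.cpp:143: error: (-215:Assertion failed) total >= 0 && (depth == CV_32F || depth == CV_32S) in function 'convexHull'
```

Run:
```python
from h import *
z=load('wrist');P=pts(z);p=z['p'].astype(int);r,g,b=p[...,0],p[...,1],p[...,2]
mr=lambda q:cv2.minAreaRect(np.ascontiguousarray(q[:,:2],dtype=np.float32))
m=(r>80)&(g<60)&(b<60)&(P[...,2]>231)&(P[...,2]<238);print(m.sum(),mr(P[m]))
h=(np.abs(P[...,2]-10)<8)&(g>r+12)&(r<60)&(P[...,1]>80);print('base',h.sum(),mr(P[h]))
a=np.abs(P[...,1]-125)<25; a&=(P[...,2]>195)&(P[...,0]>540)&(P[...,0]<680)&(np.ptp(p,axis=-1)<30)&(p.max(-1)>70); print('arm',a.sum(),np.percentile(P[a],[2,98],axis=0).round())
```

```text
471 ((622.39208984375, 179.32408142089844), (18.606595993041992, 19.879650115966797), 0.8174746632575989)
base 2585 ((616.5250244140625, 201.48162841796875), (207.098388671875, 75.78118896484375), 2.5873935222625732)
arm 2808 [[555. 107. 197.]
 [657. 148. 266.]]
```

Emit:
{"method": "servo_tool", "body": {"increments": [{"translation":[0,0.4,-2],"angular":[0,0,1],"grip":1},{"translation":[0,0.4,-4.5],"angular":[0,0,1],"grip":1},{"translation":[0,0.4,-7],"angular":[0,0,1],"grip":1},{"translation":[0,0.4,-9],"angular":[0,0,1],"grip":1},{"translation":[0,0.4,-10.2],"angular":[0,0,1],"grip":1},{"translation":[0,0.4,-10.6],"angular":[0,0,1],"grip":1},{"translation":[0,0.4,-10.6],"angular":[0,0,1],"grip":1}]}}

```text
time_s: 3.23
tool_pos: [622.9, 178.6, 379.2]
tcp_rot: [1.457, 1.57, -0.098]
contact_force: [0.4, 0.7, -0.1]
grip_width: 85.6
```

Emit:
{"method": "servo_tool", "body": {"increments": [{"translation":[0,0,0],"angular":[0,0,0],"grip":-0.2},{"translation":[0,0,0],"angular":[0,0,0],"grip":-0.4},{"translation":[0,0,0],"angular":[0,0,0],"grip":-0.8},{"translation":[0,0,0],"angular":[0,0,0],"grip":-0.8},{"translation":[0,0,0],"angular":[0,0,0],"grip":-0.8},{"translation":[0,0,0],"angular":[0,0,0],"grip":-0.8},{"translation":[0,0,0],"angular":[0,0,0],"grip":-0.8},{"translation":[0,0,0],"angular":[0,0,0],"grip":-0.8},{"translation":[0,0,0],"angular":[0,0,0],"grip":-0.8},{"translation":[0,0,0],"angular":[0,0,0],"grip":-0.8}], "grip_force": 25}}

```text
time_s: 4.07
tool_pos: [622.9, 179.2, 379.3]
tcp_rot: [1.802, 1.569, 0.248]
contact_force: [1.9, -0.4, 4.2]
grip_width: 19.7
```

Gripped (19.7 mm wide, which matches the 20 mm knob). Now I slide it open.

Emit:
{"method": "servo_tool", "body": {"increments": [{"translation":[0,0.4,0],"angular":[0,0,0],"grip":-0.8},{"translation":[0,0.8,0],"angular":[0,0,0],"grip":-0.8},{"translation":[0,1.2,0],"angular":[0,0,0],"grip":-0.8},{"translation":[-0.1,1.6,0],"angular":[0,0,0],"grip":-0.8},{"translation":[-0.1,2,0],"angular":[0,0,0],"grip":-0.8},{"translation":[-0.1,2.4,0],"angular":[0,0,0],"grip":-0.8},{"translation":[-0.1,2.8,0],"angular":[0,0,0],"grip":-0.8},{"translation":[-0.1,3.1,0],"angular":[0,0,0],"grip":-0.8},{"translation":[-0.1,3.1,0],"angular":[0,0,0],"grip":-0.8},{"translation":[-0.1,3.1,0],"angular":[0,0,0],"grip":-0.8},{"translation":[-0.1,3.1,0],"angular":[0,0,0],"grip":-0.8}]}}

```text
time_s: 4.98
tool_pos: [622.1, 209.1, 379.3]
tcp_rot: [0.524, 1.569, -1.031]
contact_force: [1.9, -4.4, 6.5]
grip_width: 19.7
```

Emit:
{"method": "servo_tool", "body": {"increments": [{"translation":[0,0,0],"angular":[0,0,0],"grip":0.6},{"translation":[0,0,0],"angular":[0,0,0],"grip":0.6},{"translation":[0,0,0],"angular":[0,0,0],"grip":0.6},{"translation":[0,0,0],"angular":[0,0,0],"grip":0.6},{"translation":[0,0,2],"angular":[0,0,0],"grip":0.6},{"translation":[0,0,5],"angular":[0,0,0],"grip":0.6},{"translation":[0,0,9],"angular":[0,0,0],"grip":0.6},{"translation":[0,0,13],"angular":[0,0,0],"grip":0.6},{"translation":[0,0,13],"angular":[0,0,0],"grip":0.6},{"translation":[0,0,13],"angular":[0,0,0],"grip":0.6}]}}

```text
time_s: 5.82
tool_pos: [621.5, 211.0, 511.6]
tcp_rot: [2.008, 1.566, 0.454]
contact_force: [-0.7, 1.0, -0.6]
grip_width: 68.4
```

Run:
```python
from h import *
print(state()['tool_pos'])
b,_=grab('side'); grab('scene'); a,_=grab('wrist')
print(b.shape)
cv2.imwrite('pics/d.png',np.hstack([cv2.resize(b[150:350,170:330,::-1],(480,600)),cv2.resize(a[60:300,60:350,::-1],None,fx=1,fy=2.5)[:, :300]]))
for n in('side','scene','wrist'):
    z=load(n);P=pts(z);p=z['p'].astype(int);ok=z['d']>0
    box=lambda lo,hi:np.all((P>lo)&(P<hi),-1)&ok
    m=box([490,20,250],[560,140,320])&(p.max(-1)<60)
    if m.sum()>20: print(n,m.sum(),np.percentile(P[m],[2,50,98],axis=0).round(1).tolist())
    m=box([590,150,192],[660,260,250])&(p[...,0]>80)&(p[...,1]<60)
    if m.sum()>20: print('knob',np.percentile(P[m],[2,50,98],axis=0).round(1).tolist())
```

```text
[621.50828984 210.96722811 511.62134078]
(384, 512, 3)
side 314 [[511.8, 50.5, 276.6], [523.8, 93.2, 290.0], [535.2, 121.3, 293.5]]
knob [[611.3, 202.1, 202.7], [620.0, 216.8, 230.0], [629.9, 219.4, 234.3]]
scene 186 [[519.7, 43.8, 276.2], [531.5, 68.1, 290.1], [538.3, 110.3, 295.0]]
knob [[616.0, 194.6, 200.9], [625.9, 199.1, 220.4], [633.4, 208.2, 235.0]]
wrist 301 [[516.2, 61.9, 289.6], [520.8, 82.8, 292.3], [525.5, 104.4, 293.6]]
knob [[613.1, 201.1, 204.4], [621.7, 213.0, 233.0], [631.0, 218.8, 234.7]]
```

View pics/d.png

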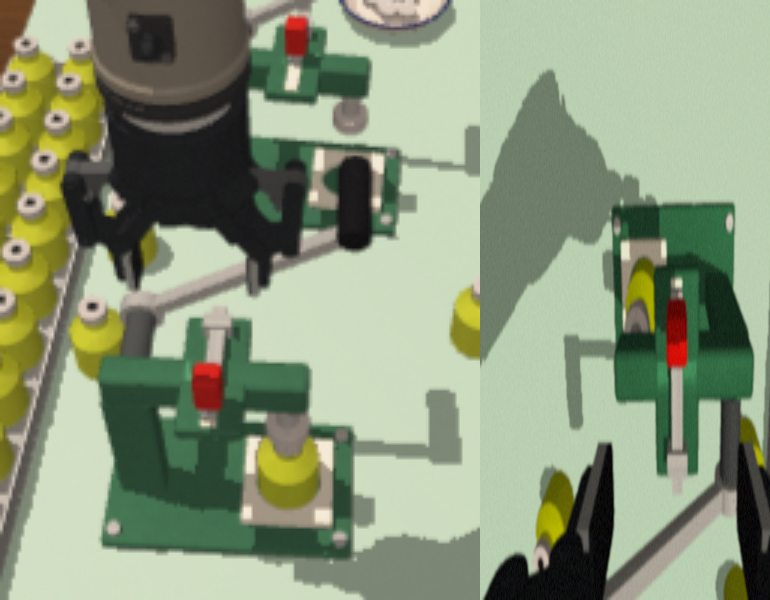

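Emit:
{"method": "servo_tool", "body": {"increments": [{"translation":[-2,-2.5,0],"angular":[0,0,0],"grip":-1},{"translation":[-4,-5,0],"angular":[0,0,0],"grip":-1},{"translation":[-6,-7.5,0],"angular":[0,0,0],"grip":-1},{"translation":[-8,-10,0],"angular":[0,0,0],"grip":-1},{"translation":[-10,-12.6,0],"angular":[0,0,0],"grip":-1},{"translation":[-10,-12.6,0],"angular":[0,0,0],"grip":-1},{"translation":[-10,-12.6,-1],"angular":[0,0,0],"grip":-1},{"translation":[-10,-12.6,-2],"angular":[0,0,0],"grip":-1},{"translation":[-10,-12.6,-2.6],"angular":[0,0,0],"grip":-1},{"translation":[-10,-12.6,-2.6],"angular":[0,0,0],"grip":-1},{"translation":[-10,-12.6,-2.6],"angular":[0,0,0],"grip":-1}]}}

```text
time_s: 6.88
tool_pos: [521.8, 85.0, 481.5]
tcp_rot: [-1.883, 1.568, 2.848]
contact_force: [-0.1, 0.7, 1.0]
grip_width: -0.1
```

Run:
```python
from h import *
s=state();print(s['tool_pos'],s['contact_force'],s['grip_width'])
b,_=grab('side'); a,_=grab('scene')
cv2.imwrite('pics/e.png',np.hstack([cv2.resize(b[150:350,200:360,::-1],(400,500)),cv2.resize(a[60:260,200:360,::-1],(400,500))]))
```

```text
[521.77615307  84.98006435 481.53341021] [-0.1101768   0.69258338  0.97658238] -0.11753407233052
```

View pics/e.png

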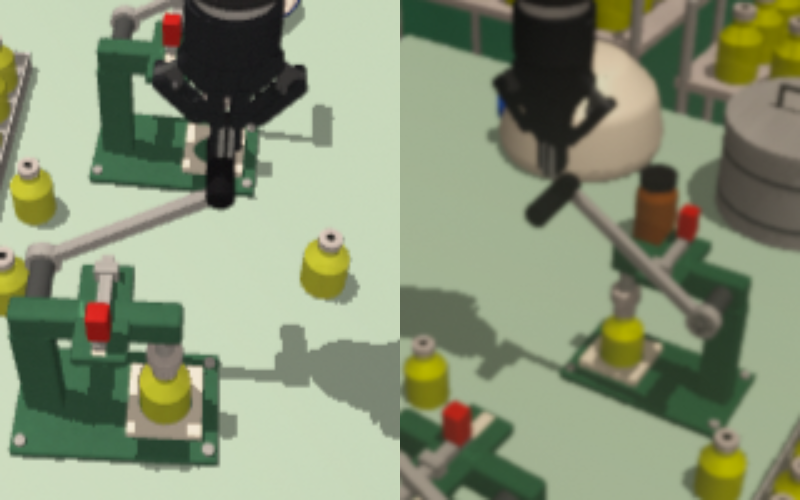

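Tips stand over the bar in both views. I push down along the arc, in two parts.

Emit:
{"method": "servo_tool", "body": {"increments": [{"translation":[0,0,-1],"angular":[0,0,0],"grip":-1},{"translation":[-0.4,0,-2],"angular":[0,0,0],"grip":-1},{"translation":[-1,0,-3],"angular":[0,0,0],"grip":-1},{"translation":[-1.5,0,-4],"angular":[0,0,0],"grip":-1},{"translation":[-1.9,0,-5],"angular":[0,0,0],"grip":-1},{"translation":[-2.3,0,-6],"angular":[0,0,0],"grip":-1},{"translation":[-2.6,0,-7],"angular":[0,0,0],"grip":-1},{"translation":[-2.9,0,-8],"angular":[0,0,0],"grip":-1},{"translation":[-3.1,0,-9],"angular":[0,0,0],"grip":-1}]}}

```text
time_s: 7.73
tool_pos: [490.1, 84.1, 391.6]
tcp_rot: [-1.173, 1.57, -2.727]
contact_force: [-2.3, -0.5, 3.9]
grip_width: 0.0
```

Emit:
{"method": "servo_tool", "body": {"increments": [{"translation":[-0.1,0,-1],"angular":[0,0,0],"grip":-1},{"translation":[-0.2,0,-2],"angular":[0,0,0],"grip":-1},{"translation":[-0.3,0,-3],"angular":[0,0,0],"grip":-1},{"translation":[-0.3,0,-4],"angular":[0,0,0],"grip":-1},{"translation":[-0.2,0,-4.8],"angular":[0,0,0],"grip":-1},{"translation":[-0.2,0,-5.5],"angular":[0,0,0],"grip":-1},{"translation":[-0.2,0,-6],"angular":[0,0,0],"grip":-1},{"translation":[-0.1,0,-6.4],"angular":[0,0,0],"grip":-1},{"translation":[-0.1,0,-6.6],"angular":[0,0,0],"grip":-1},{"translation":[-0.1,0,-6.6],"angular":[0,0,0],"grip":-1}]}}

```text
time_s: 8.57
tool_pos: [489.8, 84.2, 326.7]
tcp_rot: [1.864, 1.57, 0.31]
contact_force: [0.5, -0.2, -0.3]
grip_width: -0.1
```

Emit:
{"method": "servo_tool", "body": {"increments": [{"translation":[0,0,-0.2],"angular":[0,0,0],"grip":-1},{"translation":[0,0,-0.4],"angular":[0,0,0],"grip":-1},{"translation":[0,0,-0.4],"angular":[0,0,0],"grip":-1}]}}

```text
time_s: 8.82
tool_pos: [490.1, 84.6, 325.8]
tcp_rot: [0.855, 1.568, -0.7]
contact_force: [-10.9, -4.0, 30.1]
grip_width: 0.2
```

Run:
```python
from h import *
s=state();print(s['tool_pos'],s['contact_force'])
b,_=grab('side'); a,_=grab('scene')
cv2.imwrite('pics/f.png',np.hstack([cv2.resize(b[150:350,200:360,::-1],(400,500)),cv2.resize(a[60:260,200:360,::-1],(400,500))]))
```

```text
[490.13603508  84.57071186 325.80254556] [-10.94731529  -3.96961249  30.14126105]
```

View pics/f.png

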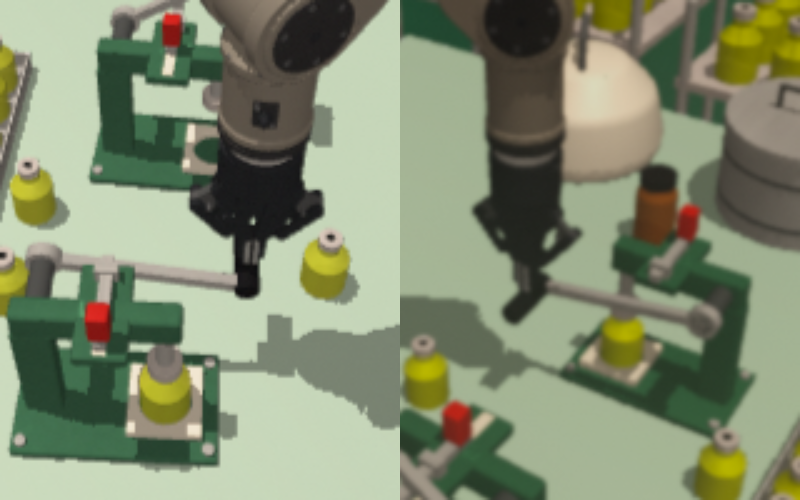

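The firm stop is reached (30 N at the expected height), the arm sits below level, and the bottle is standing. I back off straight up.

Emit:
{"method": "servo_tool", "body": {"increments": [{"translation":[0,0,0.4],"angular":[0,0,0],"grip":-1},{"translation":[0,0,1.2],"angular":[0,0,0],"grip":-1},{"translation":[0,0,3],"angular":[0,0,0],"grip":-1},{"translation":[0,0,6],"angular":[0,0,0],"grip":-1},{"translation":[0,0,10],"angular":[0,0,0],"grip":-1},{"translation":[0,0,14],"angular":[0,0,0],"grip":-1},{"translation":[0,0,15],"angular":[0,0,0],"grip":-1},{"translation":[0,0,15],"angular":[0,0,0],"grip":-1},{"translation":[0,0,15],"angular":[0,0,0],"grip":-1},{"translation":[0,0,15],"angular":[0,0,0],"grip":-1}]}}

```text
time_s: 9.75
tool_pos: [489.2, 83.7, 471.4]
tcp_rot: [-1.343, 1.569, -2.897]
contact_force: [0.1, 0.1, -0.4]
grip_width: 0.0
```

Run:
```python
from h import *
s=state();print(s['tool_pos'],s['contact_force'])
b,_=grab('side'); a,_=grab('scene')
cv2.imwrite('pics/g.png',np.hstack([cv2.resize(b[150:350,200:360,::-1],(400,500)),cv2.resize(a[60:260,200:360,::-1],(400,500))]))
for n in('side','scene'):
    z=load(n);P=pts(z);p=z['p'].astype(int);ok=z['d']>0
    box=lambda lo,hi:np.all((P>lo)&(P<hi),-1)&ok
    m=box([460,20,100],[520,140,200])&(p.max(-1)<60); print(n,'bar',m.sum(),np.percentile(P[m],[2,50,98],axis=0).round(1).tolist())
    m=box([590,150,192],[660,260,250])&(p[...,0]>80)&(p[...,1]<60);print('knob',np.percentile(P[m],[2,50,98],axis=0).round(1).tolist())
```

```text
[489.21340183  83.74511443 471.42642309] [ 0.10272394  0.06473358 -0.37282722]
side bar 241 [[483.1, 49.5, 137.1], [493.1, 88.7, 149.8], [503.5, 120.4, 153.4]]
knob [[611.2, 201.4, 201.7], [620.2, 217.0, 230.1], [630.0, 219.6, 234.2]]
scene bar 144 [[490.2, 42.5, 136.6], [500.4, 66.4, 150.8], [507.7, 107.5, 155.1]]
knob [[616.5, 195.5, 200.9], [625.9, 199.0, 221.1], [633.9, 209.2, 235.9]]
```

View pics/g.png

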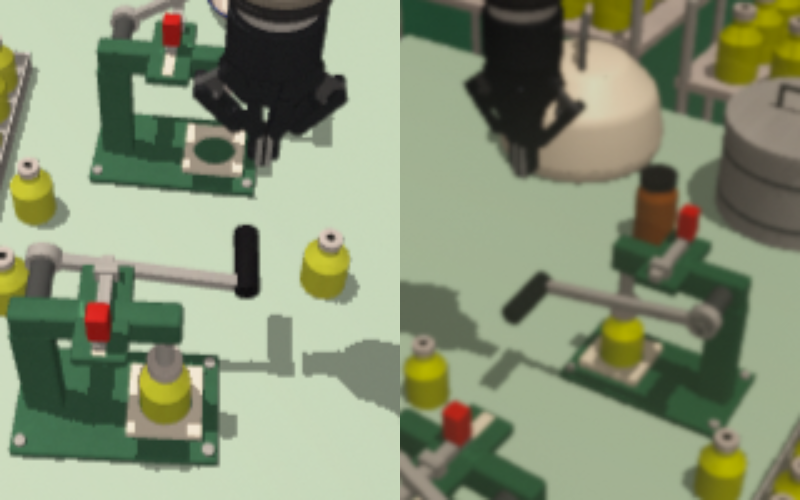

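The handle has stayed down (bar top ≈ 154 mm, 153 expected), the catch is open, the bottle is upright and the robot is clear.

```bash
python3 -c "from bench import *; print(sign_off())"
```

```text
the job is handed in; nothing more can be done
None
```

The cap on the loaded press (left, y ≈ +180 mm) should be crimped: its catch is open, its handle is fully down, and I have handed the job in. It took about 10 s of the 48 s allowed.

- **Catch:** I gripped the red knob from above and slid it about 30 mm. The knob read 30 mm further along +y afterwards, with the handle still up.
- **Handle:** I pushed the grip bar down with closed fingers until it hit the firm stop, at about 30 N. After I backed off, the top of the bar was at about 154 mm, against 153 mm expected for fully down.
- **Bottle:** The last pictures show it standing upright in its nest, but I judged this by eye and did not measure how far it might have shifted.
- **Robot and empty press:** The gripper is well clear, with the force reading near 0 N, and I never touched the empty press.

The only disagreement was between the two fixed cameras. They differed by up to about 8 mm on the knob at the start, so I used a closer reading from the wrist camera for the grip. No check failed.

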